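# Clamp a phone centred in a self-centring repair holder

## Robot

A 7-joint arm with a two-finger parallel gripper is mounted at the origin on a cart in front of the work surface, level with it; the furniture and walls round the work are solid. World frame = base frame: x ahead of the robot, y to its left, z up, the work surface at z = 0. Lengths are in m, angles in rad, forces in N, time in s.
With the tool pointing down it reaches from about 0.35 to 0.9 m from the base axis. Payload 8.1 kg.
Tool frame: the origin (TCP) lies at the very end of the fingers, on their centre line; the grasp point (between the pads) lies ctrl.grip_depth behind it (ctrl.grip_depth is the distance from the TCP to the grasp point, in m); z points along the fingers, y is the line along which they close (so a half turn about z gives the same grasp; the last joint's range is limited). The gripper opens to 85 mm and grips with 20 to 120 N. Pads are 22 mm wide; open, the fingers measure 114 mm over their backs; the gripper's body (76 mm by 85 mm) begins 54 mm behind the grasp point. The pads swing forward as they close: fully open they stand 13 mm farther back than shut.
Start: joints at [1.17, 0.434, 0.025, 1.573, -0.012, 1.134, -0.075], TCP at [0.183, -0.598, 0.197] pointing down, gripper open.
Joint ranges: [-2.62, 2.62], [-0.44, 2.09], [-1.27, 1.32], [0.08, 2.57], [-1.32, 4.46], [0.12, 2], [-2.74, 2.74]. Speed limits (rad/s): [2.22, 2.22, 3.01, 3.01, 3.14, 3.14, 3.14].

## Interface

Orientations are given as a unit quaternion [x, y, z, w].
In Python, from plant import ctrl gives the robot as it stands.
- The arm moves only by the tool jog_arm, never from a script. Its argument "rows" is text: rows parted by semicolons, each of 4 numbers parted by spaces: the shift along the tool's x, y, z in mm, then the turn about the tool's z in rad. A call has 1 to 8 rows; each row is the pose to reach, as a shift and turn from the pose commanded when the call began, along the tool's axes at that moment; what a row does not reach only later rows make up. A row lasts 1/10 s, in which the tool goes at most 50 mm and 8.59 degrees, less where a joint would pass 70% of its speed; a pose out of reach is approached as far as the arm can. A call with a gripper value outside its range is refused whole. "jaw" is the finger opening in mm, from 0 to 85.4, set as the call begins (left out, the last holds). The fingers move at their own pace and stop on an object; "grip_force" is the grip in N (left out, the last holds). Time passes only in rows, so rows that repeat a pose let the fingers close. It gives the time, the measured TCP pose, the force, the opening and the grip force at its end, in the units of the state.
- ctrl.sense(): the state, without advancing time (a new reading comes with each control period).
- ctrl.read_camera(name): name is "scene" or "side" or "wrist"; returns a dict with "frame" (420x560x3 uint8, red, green, blue), "z_map" (420x560 float32, m along the optical axis (not along the pixel's ray), 0 where there is no reading), "intrinsics" (3x3 intrinsics, pixels), "xyz" and "rotation" of the camera in the world; the wrist camera has in their place "mount" (4x4, takes a point from camera to tool coordinates, whose origin is the TCP and whose axes are the flange's). Camera axes: x right, y down, z forward; pixel columns grow to the right and rows downward; lengths in m; the calibration is good to about 2 mm. The wrist camera is an equidistant fisheye: a pixel r from the principal point sees the ray r / f radians off the axis. A picture is of the moment at which its call begins: read the wrist's pose just before it.
- ctrl.hand_in(): hands the job in; it is judged then, once.
The state is a dict: "time_s": time; "joint_positions": joint angles; "joint_vel": joint speeds; "tau": joint torques, N m; "ee_pos": TCP position; "ee_rot": TCP orientation; "contact_force": force on the tool from outside, world axes, zero at the start; "torque": the same for the moment, N m; "opening": opening from 0.0 (shut) to 1.0 (fully open); "gripper_force": force on a finger pad.
Only numpy, scipy, OpenCV 4.12 (cv2) and the standard library are available. Lean on these libraries where they do the work, as an engineer would, in place of code of your own. Each camera call takes 0.05 s, during which the arm holds its last target. There are 200 camera calls.

## Task

Clamp the dark grey phone in the self-centring holder, ready for repair: draw its linked jaws apart by a thumb tab, lay the phone flat along the middle of the small aluminium platform so that no edge hangs over, then push a tab in slowly until both jaws hold the phone by its short ends with a light grip that lasts when you let go, about 5 N each. The glass is cracked, so never let a jaw squeeze it with more than 8 N, and do not drop or slam it; leave everything else where it lies.

Things in the scene. Friction and masses are not known exactly. Their poses are not given: they have to be found in the camera images.
- phone: the loose dark grey phone lying on the worktop: a flat slab 138 long (its x) x 69 wide (its y) x 9 mm thick, about 0.15 kg. Origin: centre of its underside, z up
- holder: the phone holder, screwed to the worktop: grey base 130 x 256 mm, raised aluminium platform in its middle, two linked dark jaws on guide rods. Origin: centre of the base's underside. y: along the jaws' travel and the platform's long side, x: across, z up
- holder_top (a point): centre of the platform's top face, 36 mm above the worktop; axes as the holder's. The platform is 150 mm along y and 82 mm along x
- jaw_left: the jaw on the holder's +y side, axes as the holder's. Origin: foot of its rubber face, at platform height. Face 66 mm wide, 11 mm high; behind it (outward) a cross bar 120 mm wide, top 12 mm above the platform; on the bar an upright thumb tab, 36 wide x 8 mm thick, from 9 to 17 mm outward of the face, top 42 mm above the platform. Slides along y; stays where left
- jaw_right: the jaw on the -y side, mirror image of jaw_left, linked to it by a rack and pinion: both stand equally far from the centre. Gap of the faces 60 to 172 mm. Moving either tab takes 10 N of friction; once both meet the phone, the push rises to 10 N plus both squeezes, over just 0.2 mm. They move like 3 kg: meet the phone at 10 mm/s or less. On letting go about 1 N of each squeeze is lost
- ac_adaptor: bystander: black power adaptor brick, 108 x 48 x 29 mm, origin under its centre
- flux_tin: bystander: white round tin, 44 mm across, 20 mm high, origin under its centre
- solder_reel: bystander: blue and white solder reel, 52 mm across, 40 mm high, origin under its centre
- camera_block: bystander: small black camera module, 22 x 30 x 9 mm, origin under its centre
- wallet_case: bystander: black hard case, 126 x 60 x 21 mm, thicker and smaller than the phone, origin under its centre
- desk_mic: bystander: dark pen microscope upright in a round foot, 43 mm across, 169 mm high, origin under its foot
- spudger: bystander: pale spudger lying flat, 160 mm long, origin at one end
- tweezers: bystander: steel tweezers lying flat, 140 mm long, origin at one end

How it is judged:
By the outcome, as a careful person would: the job done as asked, in the order asked, and still so for the second after the job is handed in, with the robot touching nothing.
It also fails if it takes over 70 s, if anything falls off the work surface, if the arm or the gripper's body presses on something with over 40 N, if the wrist force passes 120 N, or if a joint passes its speed limit or range.

## Working session

There is one attempt and no reset: what is moved stays moved. The work goes in short steps, Python scripts to look and compute and a tool call to move; the robot and the scene stay as the last step left them, time stands still between calls to the robot, and variables do not carry over. Pictures are saved under pics/ and viewed, at most 10 in all, crops included, and the job is handed in when it is done.

Besides the shell and the picture viewer there is one more tool, called after "Call:" as name(argument=value, ...) on one line, values as JSON. jog_arm: Moves the arm, as the interface text tells. Its arguments: {"type":"object","properties":{"rows":{"type":"string"},"jaw":{"type":"number"},"grip_force":{"type":"number"}},"required":["rows"]}

```bash
mkdir -p pics; ls; python3 - <<'E'
from plant import ctrl
import cv2,numpy as np
s=ctrl.sense();print(s,ctrl.grip_depth)
for n in("scene","side"):
    d=ctrl.read_camera(n);cv2.imwrite(f"pics/{n}1.png",cv2.resize(d["frame"][:,:,::-1],(800,600),interpolation=cv2.INTER_CUBIC))
    np.savez(f"{n}1.npz",**d);print(n,d["intrinsics"],d["xyz"],d["rotation"])
E
```

```text
pics
{'time_s': 0.0, 'joint_positions': array([ 1.17041623,  0.4352245 ,  0.02497138,  1.57412223, -0.01159532,
        1.13401194, -0.07508749]), 'joint_vel': array([ 0.00043246,  0.00059908,  0.00087794, -0.00131521,  0.00092979,
        0.00064456, -0.00088978]), 'tau': array([ 6.39193186e-04, -6.70465851e+01,  1.02524389e+00, -3.16207695e+01,
        1.54385052e-02,  1.23349598e-02, -1.52815267e-05]), 'ee_pos': array([ 0.18314252, -0.59695797,  0.19591535]), 'ee_rot': array([ 9.88940027e-01,  1.48313740e-01, -1.93958289e-04, -7.86993111e-04]), 'contact_force': array([ 0.20736144, -0.90537776, -0.67729686]), 'torque': array([ 0.00322997,  0.00427002, -0.0109269 ]), 'gripper_force': 0.0, 'opening': 1.0006281215296151} 0.0187
scene [[465.90819835   0.         277.59664629]
 [  0.         465.90819835 211.2213787 ]
 [  0.           0.           1.        ]] [-0.08471793 -0.26465951  1.27637158] [ 0.82344529 -0.51162537  0.12345902 -0.21197927]
side [[467.58824317   0.         280.62447402]
 [  0.         467.58824317 210.66157069]
 [  0.           0.           1.        ]] [-0.1344325   0.24963819  1.03804477] [-0.56526616  0.76616383 -0.24996249  0.17602816]
```

View pics/scene1.png

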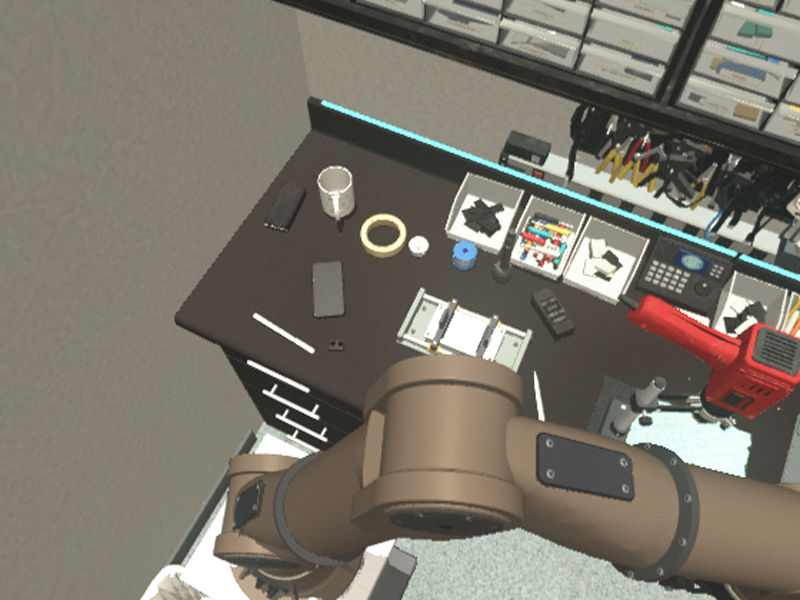

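View pics/side1.png

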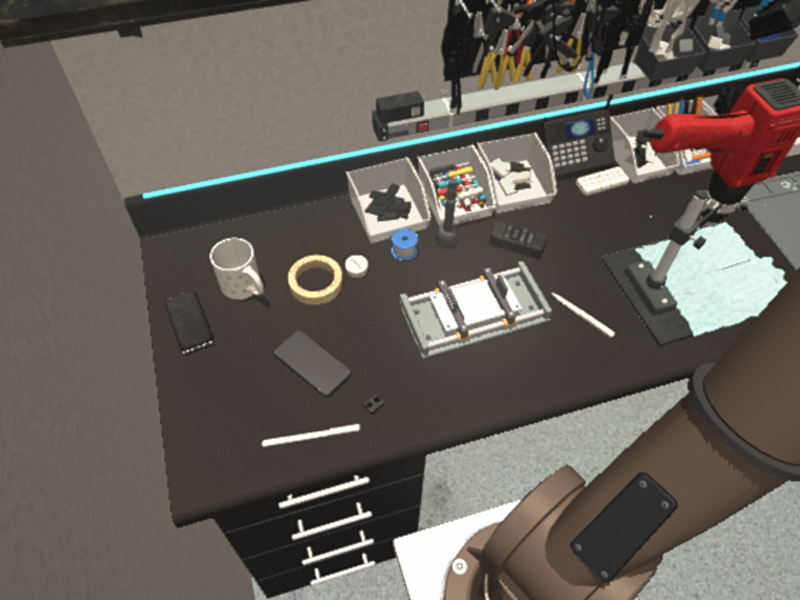

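Phone (dark grey slab) is at ≈(328,289) in the scene view and (312,362) in the side view. The holder is at ≈(475,310) in the side view with its jaws half closed, and the wallet case is at far left. Next I'll build a metric top-down view from depth.

```bash
cat >h.py <<'E'
import numpy as np,cv2
from scipy.spatial.transform import Rotation as R
def cloud(d):
    K=d["intrinsics"];z=d["z_map"];v,u=np.mgrid[:z.shape[0],:z.shape[1]]
    P=np.stack([(u-K[0,2])/K[0,0]*z,(v-K[1,2])/K[1,1]*z,z],-1)
    W=P@R.from_quat(d["rotation"]).as_matrix().T+d["xyz"]
    W[z==0]=np.nan;return W
E
python3 - <<'E'
from h import *
S=1250 # px/m
for n in("scene","side"):
    d=np.load(n+"1.npz");W=cloud(d)
    # x range .3-.75, y -? print bounds
    for uv in([(328,289),(475,310),(465,320)] if n=="scene" else [(312,362),(475,300),(310,435)]):
        u,v=int(uv[0]*.7),int(uv[1]*.7);print(n,uv,W[v,u].round(4))
    m=np.isfinite(W[...,0])&(W[...,2]<.2)
    t=W[m];print(np.percentile(t[:,2],[5,50]), np.median(t[abs(t[:,2])<.006,2]))
E
```

```text
scene (328, 289) [0.4835 0.2079 0.0084]
scene (475, 310) [ 0.5787 -0.1019  0.0038]
scene (465, 320) [ 0.5324 -0.0963  0.0335]
[-0.87571312  0.00108171] -0.0004661333721733829
side (312, 362) [0.4867 0.2082 0.0056]
side (475, 300) [ 0.5077 -0.1071  0.038 ]
side (310, 435) [0.3512 0.2418 0.0051]
[-0.88061542  0.00164834] 0.0002947119076069926
```

```bash
cat >>h.py <<'E'
def ortho(d,x0,x1,y0,y1,h,S):
    # image: cols = -y (left = y1), rows = -x (top = x1)
    w,hh=int((y1-y0)*S),int((x1-x0)*S)
    v,u=np.mgrid[:hh,:w]
    W=np.stack([x1-v/S,y1-u/S,np.full(v.shape,h)],-1)
    C=(W-d["xyz"])@R.from_quat(d["rotation"]).as_matrix();K=d["intrinsics"]
    mu=(C[...,0]/C[...,2]*K[0,0]+K[0,2]).astype(np.float32);mv=(C[...,1]/C[...,2]*K[1,1]+K[1,2]).astype(np.float32)
    return cv2.remap(d["frame"][:,:,::-1].copy(),mu,mv,cv2.INTER_CUBIC)
E
python3 - <<'E'
from h import *
a,b=np.load("scene1.npz"),np.load("side1.npz")
top=np.hstack([ortho(a,.38,.58,.12,.32,.009,1400),ortho(b,.38,.58,.12,.32,.009,1400)])
bot=np.hstack([ortho(a,.41,.61,-.26,.02,.036,1400),ortho(b,.41,.61,-.26,.02,.036,1400)])
print(top.shape,bot.shape)
bot2=cv2.copyMakeBorder(top,0,0,0,bot.shape[1]-top.shape[1],cv2.BORDER_CONSTANT)
im=np.vstack([bot2,bot]);print(im.shape);cv2.imwrite("pics/o.png",im)
E
```

```text
(279, 560, 3) (280, 784, 3)
(559, 784, 3)
```

View pics/o.png

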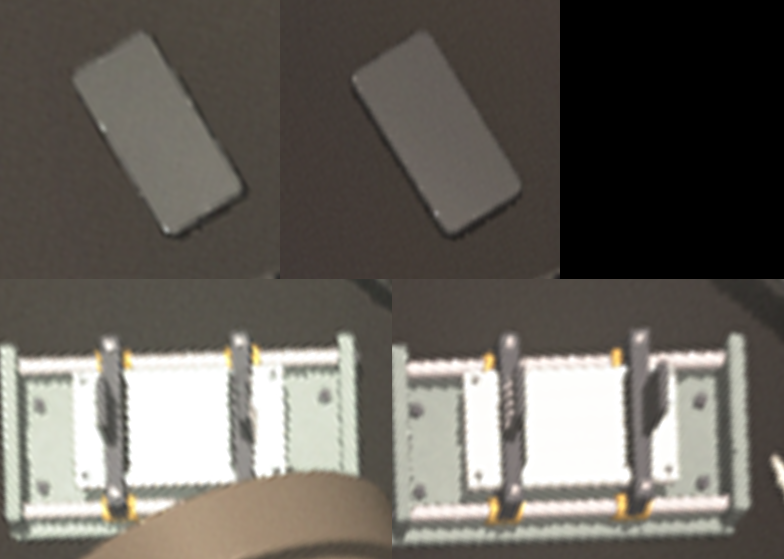

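The orthophoto shows the phone turned about 30°, centred at ≈(158,133) px. The platform spans ≈(463..677, 361..489) px, turned about 2°. I'll fit both numerically.

```bash
python3 - <<'E'
from h import *
S=4000
for n in("scene","side"):
    d=np.load(n+"1.npz")
    im=ortho(d,.38,.58,.12,.32,.009,S);g=cv2.GaussianBlur(im,(0,0),6).max(2)
    t,m=cv2.threshold(g,0,255,cv2.THRESH_OTSU)
    def rect(m,x1,y1):
        c=max(cv2.findContours(m,0,2)[0],key=cv2.contourArea)
        r=cv2.minAreaRect(c);p=cv2.boxPoints(r);w=np.array([x1-p[:,1]/S,y1-p[:,0]/S]).T
        c=w.mean(0);e=max(w[1]-w[0],w[2]-w[1],key=np.linalg.norm)
        return c.round(4),np.array(r[1])/S,np.degrees(np.arctan2(e[1],e[0])).round(2)
    print(n,"phone",t,rect(m,.58,.32))
    im=ortho(d,.41,.61,-.26,.02,.036,S)
    m=((im.min(2)>195)*255).astype(np.uint8);m=cv2.morphologyEx(m,cv2.MORPH_OPEN,np.ones((45,45)));m=cv2.morphologyEx(m,cv2.MORPH_CLOSE,np.ones((9,161)))
    m=cv2.morphologyEx(m,cv2.MORPH_OPEN,np.ones((120,120)))
    print("plat",rect(m,.61,.02))
    W=cloud(d)
    q=W[np.isfinite(W[...,0])];
    q=q[(abs(q[:,0]-.51)<.12)&(abs(q[:,1]+.11)<.16)]
    t=q[(q[:,2]>.060)&(q[:,2]<.082)]
    for s in(1,-1):
        k=t[(t[:,1]+.11)*s>0]
        if len(k)>2:print("tab",s,len(k),k.mean(0).round(4),k.min(0).round(3),k.max(0).round(3))
    pl=q[(abs(q[:,2]-.036)<.004)&(abs(q[:,1]+.11)<.03)&(abs(q[:,0]-.51)<.03)];print("platz",np.median(pl[:,2]))
    cv2.imwrite(f"m_{n}.png",m)
E
```

```text
scene phone 97.0 (array([0.4855, 0.2086], dtype=float32), array([0.1350858 , 0.06565099]), np.float32(-148.03))
plat (array([ 0.5096, -0.1109], dtype=float32), array([0.09167258, 0.2190112 ]), np.float32(-87.89))
tab 1 43 [ 0.5011 -0.0595  0.0735] [ 0.485 -0.063  0.06 ] [ 0.518 -0.055  0.08 ]
tab -1 44 [ 0.504  -0.1578  0.0738] [ 0.487 -0.162  0.06 ] [ 0.524 -0.153  0.081]
platz 0.035445125880574135
side phone 84.0 (array([0.486 , 0.2085], dtype=float32), array([0.13450684, 0.06522137]), np.float32(-148.52))
plat (array([ 0.5082, -0.1086], dtype=float32), array([0.08918545, 0.15124687]), np.float32(-88.75))
tab 1 63 [ 0.502  -0.0569  0.0727] [ 0.486 -0.063  0.06 ] [ 0.52  -0.053  0.081]
tab -1 64 [ 0.5052 -0.155   0.073 ] [ 0.488 -0.162  0.06 ] [ 0.527 -0.151  0.082]
platz 0.036066577421678625
```

```bash
python3 - <<'E'
from h import *
for n,L in(("side",[(448,240),(450,190),(660,280),(690,205),(720,190),(660,130),(750,150),(560,295),(612,333),(515,240)]),("scene",[(503,265),(510,235),(640,310),(720,410),(625,425),(655,388),(640,300),(780,380)])):
    W=cloud(np.load(n+"1.npz"))
    for u,v in L:print(n,(u,v),W[int(v*.7),int(u*.7)].round(3))
W=np.concatenate([cloud(np.load(n+"1.npz")).reshape(-1,3) for n in("side","scene")])
A=np.array([.183,-.597]);B=np.array([.504,-.107]);t=np.clip(((W[:,:2]-A)@(B-A))/((B-A)@(B-A)),0,1)
dist=np.linalg.norm(W[:,:2]-A-t[:,None]*(B-A),axis=1)
for lo in np.arange(0,1,.1):
    k=(t>=lo)&(t<lo+.1)&(dist<.13)&(W[:,2]>.03);print(lo.round(1),k.sum(),W[k,2].max() if k.any() else 0, dist[k].min() if k.any() else 0)
E
```

```text
side (448, 240) [ 0.67  -0.113  0.024]
side (450, 190) [ 0.686 -0.115  0.148]
side (660, 280) [ 0.443 -0.451  0.049]
side (690, 205) [ 0.46  -0.448  0.236]
side (720, 190) [ 0.493 -0.537  0.212]
side (660, 130) [ 0.503 -0.364  0.377]
side (750, 150) [ 0.466 -0.523  0.329]
side (560, 295) [ 0.498 -0.285 -0.002]
side (612, 333) [ 0.38  -0.329  0.016]
side (515, 240) [ 0.628 -0.24   0.028]
scene (503, 265) [ 0.68  -0.12   0.057]
scene (510, 235) [ 0.687 -0.118  0.161]
scene (640, 310) [ 0.489 -0.374  0.385]
scene (720, 410) [ 0.467 -0.562  0.228]
scene (625, 425) [ 0.441 -0.455  0.08 ]
scene (655, 388) [ 0.444 -0.451  0.259]
scene (640, 300) [ 0.514 -0.371  0.372]
scene (780, 380) [ 0.463 -0.582  0.391]
0.0 2248 0.7028176624244603 0.024668009771930722
0.1 2061 0.7253342615554041 0.022626353432184113
0.2 162 0.7245861755525308 0.09205084788413814
0.3 19 0.18927499355016963 0.1121442261869693
0.4 162 0.1952260371962944 0.09256318117149051
0.5 16 0.37910323387675204 0.12670173505087068
0.6 127 0.3857720316304072 0.12207063606758788
0.7 56 0.04167360984331325 0.015830097744735445
0.8 457 0.051012208387325675 1.9221413392242453e-05
0.9 1322 0.082254993196055 8.40520253884473e-06
```

```bash
cat >>h.py <<'E'
def rel(*wp):
    """wp: (x,y,z[,phi deg]) world targets -> mm,rad in tool axes of the present pose"""
    from plant import ctrl
    s=ctrl.sense();M=R.from_quat(s["ee_rot"]).as_matrix();phi=np.arctan2(M[1,0],M[0,0])
    print("t",s["time_s"],"pos",s["ee_pos"].round(4),"phi",np.degrees(phi).round(2),"tilt",M[:,2].round(4),"F",s["contact_force"].round(2))
    for w in wp:
        d=M.T@(np.array(w[:3])-s["ee_pos"])*1e3
        th=0 if len(w)<4 else (phi-np.radians(w[3])+np.pi)%(2*np.pi)-np.pi
        print(w,"->",d.round(1),round(th,3))
E
python3 -c "
from h import *
rel((.25,-.42,.2),(.36,-.2,.2,60),(.504,-.107,.2,91.8),(.504,-.107,.15,91.8))"
```

```text
t 0.1 pos [ 0.1832 -0.597   0.196 ] phi 17.06 tilt [-5.0e-04  1.3e-03 -1.0e+00] F [-0.43  0.44 -0.3 ]
(0.25, -0.42, 0.2) -> [ 115.8 -149.6   -3.8] 0
(0.36, -0.2, 0.2, 60) -> [ 285.5 -327.7   -3.6] -0.749
(0.504, -0.107, 0.2, 91.8) -> [ 450.5 -374.3   -3.5] -1.304
(0.504, -0.107, 0.15, 91.8) -> [ 450.5 -374.3   46.5] -1.304
```

Call:
jog_arm(rows="40 -50 -4 -0.1; 80 -100 -4 -0.2; 116 -150 -4 -0.3; 150 -185 -4 -0.45; 185 -220 -4 -0.6; 220 -255 -4 -0.7; 250 -290 -4 -0.75; 285 -328 -4 -0.8", jaw=0, grip_force=30)

```text
time_s: 0.9
ee_pos: [0.3448, -0.23, 0.2007]
ee_rot: [0.853, 0.523, -0.0, 0.0]
contact_force: [1.3, -0.3, -0.4]
opening: -0.001
gripper_force: 0.0
```

```bash
python3 -c "
from h import *
rel((.504,-.107,.2,91.8))"
```

```text
t 0.9 pos [ 0.3448 -0.23    0.2007] phi 63.0 tilt [ 0.e+00 -3.e-04 -1.e+00] F [ 1.29 -0.31 -0.44]
(0.504, -0.107, 0.2, 91.8) -> [181.9  86.    0.7] -0.503
```

Call:
jog_arm(rows="40 24 0 -0.1; 75 45 0 -0.2; 110 66 0 -0.35; 148 86 0 -0.5; 148 86 0 -0.503; 148 86 0 -0.503")

```text
time_s: 1.5
ee_pos: [0.4886, -0.1386, 0.2001]
ee_rot: [0.696, 0.718, -0.0, -0.001]
contact_force: [-1.5, -0.3, -0.3]
opening: -0.001
gripper_force: 0.0
```

```bash
python3 - <<'E'
from h import *
from plant import ctrl
rel((.504,-.107,.15,91.8))
d=ctrl.read_camera("wrist");np.savez("wrist1.npz",**d);print(d["intrinsics"],d["mount"])
cv2.imwrite("pics/w1.png",cv2.resize(d["frame"][:,:,::-1],(800,600),interpolation=cv2.INTER_CUBIC))
E
```

```text
t 1.5 pos [ 0.4886 -0.1386  0.2001] phi 91.79 tilt [-1.2e-03  7.0e-04 -1.0e+00] F [-1.52 -0.3  -0.34]
(0.504, -0.107, 0.15, 91.8) -> [31.1 16.4 50.1] -0.0
[[325.1922621   0.        277.9797996]
 [  0.        325.1922621 213.1041996]
 [  0.          0.          1.       ]] [[ 3.02655769e-04 -9.66215960e-01 -2.57733635e-01  6.47464517e-02]
 [ 9.99999337e-01  6.16709116e-06  1.15117620e-03 -9.16651596e-04]
 [-1.11069535e-03 -2.57733812e-01  9.66215322e-01 -1.77849696e-01]
 [ 0.00000000e+00  0.00000000e+00  0.00000000e+00  1.00000000e+00]]
```

View pics/w1.png

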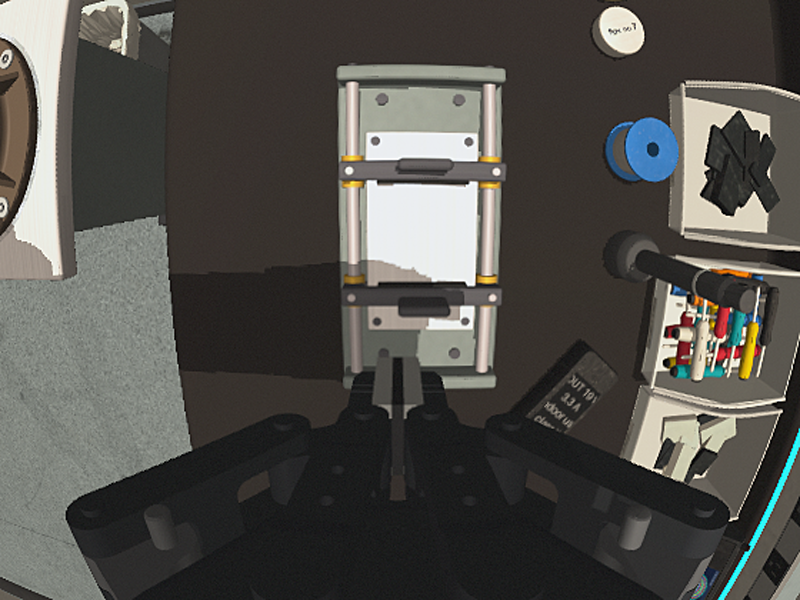

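The wrist view shows platform corners (366,132), (478,132), (477,331), (368,330). Tab tops are centred at ≈(427,165) and (424,305), and the bar ends at (337..506,170) and (342..501,297).

```bash
cat >>h.py <<'E'
def wray(d,pos,quat,uv,h,scale=.7):
    K=d["intrinsics"];out=[];M=R.from_quat(quat).as_matrix();T=d["mount"]
    for u,v in uv:
        x,y=u*scale-K[0,2],v*scale-K[1,2];r=np.hypot(x,y);a=r/K[0,0]
        c=np.array([x/r*np.sin(a),y/r*np.sin(a),np.cos(a)])
        o=M@T[:3,3]+pos;w=M@T[:3,:3]@c;out.append(o+w*(h-o[2])/w[2])
    return np.array(out)
E
python3 - <<'E'
from h import *
from plant import ctrl
d=np.load("wrist1.npz");s=ctrl.sense();rel()
p,q=np.array([.4886,-.1386,.2001]),s["ee_rot"]
P=wray(d,p,q,[(366,132),(478,132),(477,331),(368,330)],.036);print(P.round(4),P.mean(0).round(4))
B=wray(d,p,q,[(338,62),(506,62),(496,388),(343,388)],.036);print(B.round(4),B.mean(0))
u=P[0]+P[1]-P[2]-P[3];print("yaw",np.degrees(np.arctan2(-u[0],u[1])),np.linalg.norm(P[0]-P[3]),np.linalg.norm(P[0]-P[1]))
print("bars",wray(d,p,q,[(337,170),(506,172),(342,297),(501,298)],.048).round(4))
print("tabs",wray(d,p,q,[(398,160),(454,160),(399,311),(450,311)],.078).round(4))
E
```

```text
t 1.55 pos [ 0.4878 -0.1396  0.2001] phi 91.66 tilt [-1.6e-03  1.0e-04 -1.0e+00] F [0.77 0.03 0.18]
[[ 0.4623 -0.0364  0.036 ]
 [ 0.5439 -0.033   0.036 ]
 [ 0.5517 -0.1847  0.036 ]
 [ 0.4666 -0.1862  0.036 ]] [ 0.5061 -0.1101  0.036 ]
[[ 0.44    0.0172  0.036 ]
 [ 0.5638  0.0232  0.036 ]
 [ 0.572  -0.2338  0.036 ]
 [ 0.4467 -0.2367  0.036 ]] [ 0.50561792 -0.10750896  0.036     ]
yaw 2.3133243306589115 0.14985173890575185 0.08167224504756337
bars [[ 0.4433 -0.0651  0.048 ]
 [ 0.5633 -0.0618  0.048 ]
 [ 0.4478 -0.1574  0.048 ]
 [ 0.5657 -0.1546  0.048 ]]
tabs [[ 0.4861 -0.0588  0.078 ]
 [ 0.5218 -0.0573  0.078 ]
 [ 0.4897 -0.1584  0.078 ]
 [ 0.524  -0.1574  0.078 ]]
```

```bash
python3 -c "
from h import *
rel((.5055,-.108,.1,92),(.5055,-.108,.056,92))"
```

```text
t 1.55 pos [ 0.4878 -0.1396  0.2001] phi 91.66 tilt [-1.6e-03  1.0e-04 -1.0e+00] F [0.77 0.03 0.18]
(0.5055, -0.108, 0.1, 92) -> [ 31.1  18.7 100.1] -0.006
(0.5055, -0.108, 0.056, 92) -> [ 31.1  18.8 144.1] -0.006
```

Call:
jog_arm(rows="16 9 15 -0.006; 31 19 40 -0.006; 31 19 80 -0.006; 31 19 115 -0.006; 31 19 135 -0.006; 31 19 144 -0.006; 31 19 144 -0.006; 31 19 144 -0.006")

```text
time_s: 2.35
ee_pos: [0.507, -0.1084, 0.0577]
ee_rot: [0.695, 0.719, 0.0, 0.001]
contact_force: [0.2, 0.2, 1.4]
opening: 0.001
gripper_force: 0.0
```

```bash
python3 -c "
from h import *
rel((.5055,-.108,.056,92))"
```

```text
t 2.35 pos [ 0.507  -0.1084  0.0577] phi 91.99 tilt [ 1.2e-03 -6.0e-04 -1.0e+00] F [0.17 0.16 1.39]
(0.5055, -0.108, 0.056, 92) -> [ 0.5 -1.5  1.7] -0.0
```

Call:
jog_arm(rows="10 -1 2 0; 20 -1 2 0; 26 -1 2 0; 29 -1 2 0; 32 -1 2 0; 35 -1 2 0; 39 -1 2 0; 43 -1 2 0")

```text
time_s: 3.15
ee_pos: [0.5041, -0.0647, 0.0547]
ee_rot: [0.694, 0.72, -0.0, -0.0]
contact_force: [0.5, -0.5, 0.3]
opening: -0.001
gripper_force: 0.0
```

Call:
jog_arm(rows="4 0 0 0; 8 0 0 0; 12 0 0 0; 16 0 0 0; 20 0 0 0")

```text
time_s: 3.65
ee_pos: [0.5034, -0.0446, 0.0547]
ee_rot: [0.694, 0.72, -0.0, -0.0]
contact_force: [-0.6, -0.2, -0.8]
opening: -0.001
gripper_force: 0.0
```

```bash
python3 - <<'E'
from h import *
from plant import ctrl
rel((.5055-.0029,-.108+.081,.056,92))
d=ctrl.read_camera("wrist")
cv2.imwrite("pics/w2.png",d["frame"][60:400,150:420,::-1])
E
```

```text
t 3.65 pos [ 0.5034 -0.0446  0.0547] phi 92.06 tilt [-0. -0. -1.] F [-0.59 -0.24 -0.79]
(0.5025999999999999, -0.026999999999999996, 0.056, 92) -> [17.6 -0.1 -1.3] 0.001
```

View pics/w2.png

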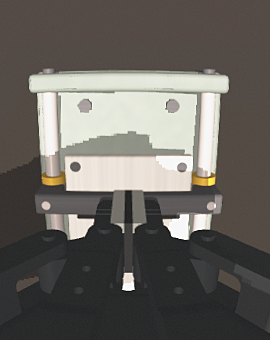

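The crop shows the fingertips near (137,208) over the bar, and the tab isn't clearly visible. I'll measure where the jaws are from the side camera's depth.

```bash
python3 - <<'E'
from h import *
from plant import ctrl
d=ctrl.read_camera("side");np.savez("side2.npz",**d)
a=ortho(d,.41,.61,-.26,.04,.048,2600)
K=d["intrinsics"];cv2.imwrite("pics/s2.png",a)
W=cloud(d);q=W[np.isfinite(W[...,0])];q=q[(abs(q[:,0]-.505)<.09)&(abs(q[:,1]+.11)<.16)]
k=q[(q[:,2]>.042)&(q[:,2]<.053)&(abs(q[:,0]-.505)>.045)]
h,e=np.histogram(k[:,1],np.arange(-.25,.03,.005));print([(e[i].round(3),h[i]) for i in range(len(h)) if h[i]])
E
```

```text
[(np.float64(-0.165), np.int64(2)), (np.float64(-0.16), np.int64(18)), (np.float64(-0.155), np.int64(19)), (np.float64(-0.15), np.int64(18)), (np.float64(-0.145), np.int64(2)), (np.float64(-0.075), np.int64(2)), (np.float64(-0.07), np.int64(12)), (np.float64(-0.065), np.int64(11)), (np.float64(-0.06), np.int64(12)), (np.float64(-0.055), np.int64(2))]
```

View pics/s2.png

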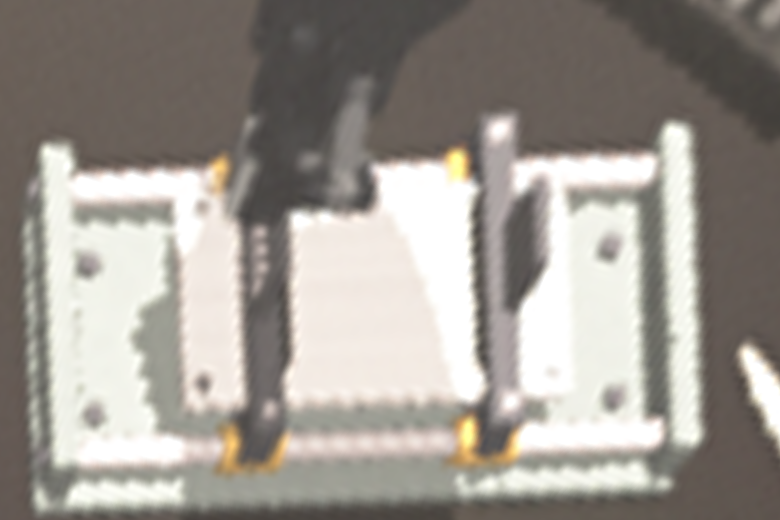

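```bash
python3 - <<'E'
from h import *
d=np.load("wrist1.npz");K=d["intrinsics"];T=d["mount"];z=d["z_map"]
for v in range(244,330,6):
    r=[]
    for u in (268,285):
        x,y=u-K[0,2],v-K[1,2];rr=np.hypot(x,y);a=rr/K[0,0]
        c=np.array([x/rr*np.tan(a),y/rr*np.tan(a),1])*z[v,u];r.append(((T[:3,:3]@c+T[:3,3])*1e3).round(0))
    print(v,*r)
E
```

```text
244 [-72. -12. 190.] [-71.   8. 189.]
250 [ 11.  -5. -41.] [ 11.   2. -41.]
256 [ 11.  -5. -48.] [ 11.   2. -48.]
262 [ 10.  -5. -53.] [ 10.   2. -53.]
268 [ 11.  -5. -60.] [ 11.   2. -60.]
274 [ 10.  -5. -64.] [ 11.   2. -65.]
280 [ 11.  -4. -71.] [ 11.   2. -71.]
286 [ 12.  -4. -77.] [  9.   2. -72.]
292 [ 11.  -4. -81.] [ 12.   2. -81.]
298 [ 11.  -4. -85.] [ 12.   1. -85.]
304 [ 11.  -4. -88.] [ 10.   1. -86.]
310 [ 12.  -4. -93.] [  5.   2. -82.]
316 [  9.  -4. -92.] [  3.   2. -83.]
322 [  8.  -4. -94.] [  0.   2. -82.]
328 [ -1.  -4. -84.] [ -2.   2. -83.]
```

The wrist depth shows the finger ends about 40 mm behind the stated TCP, so the fingers passed over the tab. I'll go back to the centre and lower by the measured amount.

Call:
jog_arm(rows="-20 0 0 0; -45 0 0 0; -63 0 0 0; -63 0 10 0; -63 0 22 0; -63 0 32 0; -63 0 36 0; -63 0 36 0")

```text
time_s: 4.55
ee_pos: [0.505, -0.1069, 0.0178]
ee_rot: [0.694, 0.72, -0.0, -0.001]
contact_force: [0.1, 1.5, 0.2]
opening: -0.003
gripper_force: 0.0
```

Call:
jog_arm(rows="10 0 0 0; 18 0 0 0; 24 0 0 0; 28 0 0 0; 31 0 0 0; 34 0 0 0; 37 0 0 0; 40 0 0 0")

```text
time_s: 5.35
ee_pos: [0.5044, -0.0713, 0.0189]
ee_rot: [0.695, 0.719, -0.001, 0.001]
contact_force: [0.2, -10.8, 1.6]
opening: 0.003
gripper_force: 5.3
```

Call:
jog_arm(rows="4 0 0 0; 9 0 0 0; 14 0 0 0; 19 0 0 0; 24 0 0 0; 29 0 0 0; 34 0 0 0; 38 0 0 0")

```text
time_s: 6.15
ee_pos: [0.5031, -0.0332, 0.0189]
ee_rot: [0.695, 0.719, -0.001, 0.001]
contact_force: [0.9, -10.5, 1.9]
opening: -0.002
gripper_force: 5.3
```

```bash
python3 -c "
from h import *
rel((.5055-.0029,-.108+.081,.0165,92))"
```

```text
t 6.15 pos [ 0.5031 -0.0332  0.0189] phi 91.88 tilt [ 1.0e-04 -3.5e-03 -1.0e+00] F [  0.89 -10.49   1.87]
(0.5025999999999999, -0.026999999999999996, 0.0165, 92) -> [ 6.2 -0.3  2.3] -0.002
```

Call:
jog_arm(rows="3 0 0 0; 6 0 0 0; 6 0 0 0; 0 0 0 0; -8 0 0 0; -8 0 -30 0; -8 0 -80 0; -8 0 -130 0", jaw=85.4)

```text
time_s: 6.95
ee_pos: [0.5024, -0.0384, 0.1498]
ee_rot: [0.694, 0.72, -0.0, -0.001]
contact_force: [2.1, -0.4, 0.8]
opening: 0.998
gripper_force: 0.0
```

```bash
python3 - <<'E'
from h import *
from plant import ctrl
d=ctrl.read_camera("side")
W=cloud(d);q=W[np.isfinite(W[...,0])];q=q[(abs(q[:,0]-.505)<.09)&(abs(q[:,1]+.11)<.16)]
k=q[(q[:,2]>.042)&(q[:,2]<.053)&(abs(q[:,0]-.505)>.045)]
h,e=np.histogram(k[:,1],np.arange(-.25,.03,.005));print([(e[i].round(3),h[i]) for i in range(len(h)) if h[i]])
rel((.4857,.2085,.12,31.7))
E
```

```text
[(np.float64(-0.215), np.int64(1)), (np.float64(-0.21), np.int64(11)), (np.float64(-0.205), np.int64(15)), (np.float64(-0.2), np.int64(22)), (np.float64(-0.195), np.int64(9)), (np.float64(-0.025), np.int64(3)), (np.float64(-0.02), np.int64(18)), (np.float64(-0.015), np.int64(20)), (np.float64(-0.01), np.int64(17)), (np.float64(-0.005), np.int64(1))]
t 7.0 pos [ 0.507  -0.0376  0.1581] phi 92.08 tilt [ 0.0096 -0.     -1.    ] F [2.76 0.63 6.  ]
(0.4857, 0.2085, 0.12, 31.7) -> [246.8 -12.8  37.8] 1.054
```

Call:
jog_arm(rows="40 0 0 0.14; 85 -2 0 0.28; 130 -5 0 0.42; 175 -8 10 0.56; 215 -11 20 0.7; 247 -13 30 0.84; 247 -13 38 0.98; 247 -13 38 1.054")

```text
time_s: 7.8
ee_pos: [0.4804, 0.2093, 0.1095]
ee_rot: [0.962, 0.272, -0.001, -0.0]
contact_force: [0.4, -0.7, 0.6]
opening: 1.001
gripper_force: 0.0
```

Call:
jog_arm(rows="0 0 0 0; 0 0 0 0")

```text
time_s: 8.0
ee_pos: [0.4816, 0.2081, 0.1108]
ee_rot: [0.962, 0.274, 0.0, 0.0]
contact_force: [-0.3, 0.0, -1.0]
opening: 0.999
gripper_force: 0.0
```

```bash
python3 - <<'E'
from h import *
from plant import ctrl
rel((.4857,.2085,.12,31.7))
s=ctrl.sense();d=ctrl.read_camera("wrist");np.savez("wrist3.npz",p=s["ee_pos"],q=s["ee_rot"],**d)
cv2.imwrite("pics/w3.png",cv2.resize(d["frame"][:,:,::-1],(800,600),interpolation=cv2.INTER_CUBIC))
E
```

```text
t 8.0 pos [0.4816 0.2081 0.1108] phi 31.78 tilt [ 3.e-04 -0.e+00 -1.e+00] F [-0.32  0.01 -1.01]
(0.4857, 0.2085, 0.12, 31.7) -> [ 3.7  1.8 -9.2] 0.001
```

View pics/w3.png

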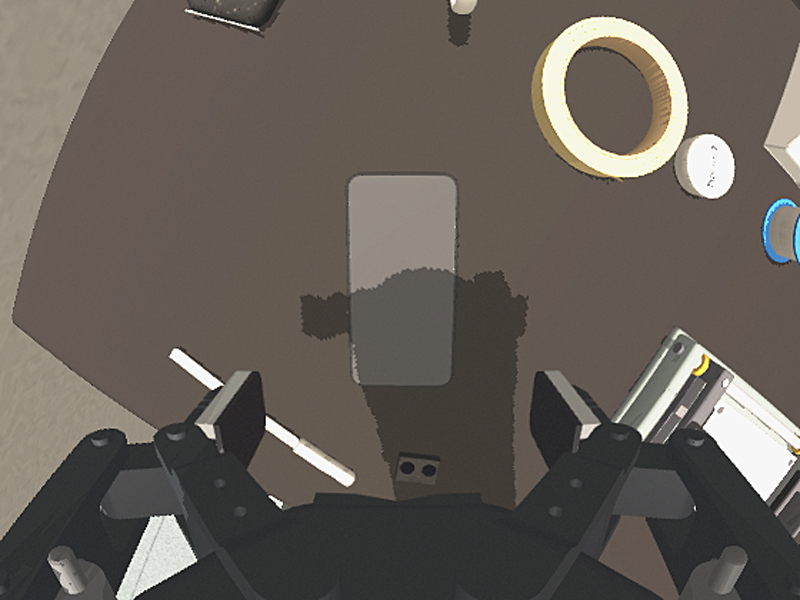

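The wrist view shows phone corners (347,173), (457,173), (454,385), (350,385), fingertips at (255,372) and (543,371), and the camera block clear at (417,467).

```bash
python3 - <<'E'
from h import *
d=np.load("wrist3.npz");p,q=d["p"],d["q"]
P=wray(d,p,q,[(347,173),(457,173),(454,385),(350,385)],.009);print(P.round(4),P.mean(0).round(4))
u=P[0]+P[1]-P[2]-P[3];print(np.degrees(np.arctan2(u[1],u[0])),np.linalg.norm(P[0]-P[1]),np.linalg.norm(P[0]-P[3]),np.linalg.norm(P[3]-P[2]))
M=R.from_quat(q).as_matrix();print("tool mm",(M.T@(P.mean(0)-p)*1e3).round(1))
K=d["intrinsics"];T=d["mount"];z=d["z_map"]
for u,v in[(250,372),(255,375),(262,385),(258,400),(262,440),(543,374),(540,385),(240,374),(560,377),(245,380),(235,390)]:
    u,v=int(u*.7),int(v*.7);x,y=u-K[0,2],v-K[1,2];rr=np.hypot(x,y);a=rr/K[0,0]
    c=np.array([x/rr*np.tan(a),y/rr*np.tan(a),1])*z[v,u];print((u,v),((T[:3,:3]@c+T[:3,3])*1e3).round(1))
E
```

```text
[[0.5261 0.2709 0.009 ]
 [0.5608 0.2151 0.009 ]
 [0.4458 0.1415 0.009 ]
 [0.4095 0.2002 0.009 ]] [0.4856 0.2069 0.009 ]
31.935913982203594 0.06566214447040383 0.13633875048490152 0.06895387903692708
tool mm [  2.7   3.1 101.8]
(175, 260) [  9.9 -44.5 -52.7]
(178, 262) [ 10.3 -42.3 -55.6]
(183, 269) [-70.5 -95.2 110.5]
(180, 280) [  0.6 -43.1 -53.3]
(183, 308) [-116.3 -100.5  109.8]
(380, 261) [ 10.2  43.5 -54.4]
(378, 269) [  7.1  42.6 -55.8]
(168, 261) [ 10.5 -46.8 -55.5]
(392, 263) [ 10.1  48.4 -56.6]
(171, 266) [ 10.2 -44.1 -59.7]
(164, 273) [ 10.6 -44.6 -67.5]
```

Call:
jog_arm(rows="3 2.6 30 -0.003; 3 2.6 70 -0.003; 3 2.6 110 -0.003; 3 2.6 135 -0.003; 3 2.6 148 -0.003; 3 2.6 154 -0.003; 3 2.6 154 -0.003; 3 2.6 154 -0.003", grip_force=25)

```text
time_s: 8.85
ee_pos: [0.4861, 0.2082, -0.0422]
ee_rot: [0.962, 0.274, 0.001, -0.0]
contact_force: [-0.2, 0.0, 0.2]
opening: 0.999
gripper_force: 0.0
```

Call:
jog_arm(rows="0 0 1 0; 0 0 2 0; 0 0 3 0; 0 0 4 0; 0 0 5 0; 0 0 5 0")

```text
time_s: 9.45
ee_pos: [0.4853, 0.2078, -0.0477]
ee_rot: [0.962, 0.274, 0.0, 0.0]
contact_force: [-0.4, -0.8, 11.2]
opening: 0.997
gripper_force: 5.5
```

```bash
python3 - <<'E'
from h import *
from plant import ctrl
s=ctrl.sense();rel();M=R.from_quat(s["ee_rot"]).as_matrix();print("tool torque",(M.T@s["torque"]).round(3),"F",(M.T@s["contact_force"]).round(2))
d=ctrl.read_camera("wrist");K=d["intrinsics"];T=d["mount"];z=d["z_map"]
v,u=np.mgrid[:420,:560];x,y=u-K[0,2],v-K[1,2];r=np.hypot(x,y)+1e-9;a=np.minimum(r/K[0,0],1.4)
C=np.stack([x/r*np.tan(a),y/r*np.tan(a),np.ones_like(r)],-1)*z[...,None];P=(C@T[:3,:3].T+T[:3,3])*1e3
# world heights
H=s["ee_pos"][2]*1e3-P[...,2]
for vv in(110,130,150,200,240):
    row=P[vv];k=(abs(row[:,1])<60)&(z[vv]>0);hh=H[vv][k];yy=row[k,1];on=(hh>5)&(hh<14)&(abs(yy)<45)
    print(vv,row[k,0].mean().round(1),"table",np.median(hh[abs(yy)>50]).round(1),"phone y",(yy[on].min().round(1),yy[on].max().round(1)) if on.any() else None,np.median(hh[on]) if on.any() else 0)
for uu in(150,160,170,175,390,395,400,410):
    print(uu,[tuple(P[vv,uu].round(0)) for vv in(255,262,270)])
E
```

```text
t 9.45 pos [ 0.4853  0.2078 -0.0477] phi 31.84 tilt [ 4.e-04 -2.e-04 -1.e+00] F [-0.41 -0.78 11.22]
tool torque [ 0.114 -0.608 -0.089] F [ -0.75   0.45 -11.22]
110 72.5 table 0.7 phone y None 0
130 64.4 table 0.7 phone y (np.float64(-31.5), np.float64(32.1)) 9.829687677867128
150 56.6 table 0.7 phone y (np.float64(-31.9), np.float64(34.2)) 9.859243884075845
200 36.7 table 0.6 phone y (np.float64(-32.7), np.float64(34.0)) 9.827854920497305
240 19.8 table 0.6 phone y (np.float64(-33.2), np.float64(35.1)) 9.777219246160925
150 [(np.float64(10.0), np.float64(-58.0), np.float64(-49.0)), (np.float64(6.0), np.float64(-59.0), np.float64(-48.0)), (np.float64(2.0), np.float64(-59.0), np.float64(-48.0))]
160 [(np.float64(10.0), np.float64(-53.0), np.float64(-48.0)), (np.float64(7.0), np.float64(-53.0), np.float64(-49.0)), (np.float64(10.0), np.float64(-48.0), np.float64(-64.0))]
170 [(np.float64(10.0), np.float64(-48.0), np.float64(-48.0)), (np.float64(10.0), np.float64(-46.0), np.float64(-55.0)), (np.float64(64.0), np.float64(-0.0), np.float64(-178.0))]
175 [(np.float64(10.0), np.float64(-46.0), np.float64(-48.0)), (np.float64(10.0), np.float64(-43.0), np.float64(-56.0)), (np.float64(8.0), np.float64(-43.0), np.float64(-60.0))]
390 [(np.float64(11.0), np.float64(50.0), np.float64(-49.0)), (np.float64(10.0), np.float64(48.0), np.float64(-55.0)), (np.float64(64.0), np.float64(-0.0), np.float64(-178.0))]
395 [(np.float64(10.0), np.float64(53.0), np.float64(-48.0)), (np.float64(7.0), np.float64(53.0), np.float64(-48.0)), (np.float64(11.0), np.float64(47.0), np.float64(-65.0))]
400 [(np.float64(10.0), np.float64(55.0), np.float64(-49.0)), (np.float64(7.0), np.float64(56.0), np.float64(-48.0)), (np.float64(6.0), np.float64(53.0), np.float64(-55.0))]
410 [(np.float64(10.0), np.float64(60.0), np.float64(-48.0)), (np.float64(6.0), np.float64(61.0), np.float64(-48.0)), (np.float64(3.0), np.float64(61.0), np.float64(-49.0))]
```

```bash
python3 - <<'E'
from h import *
from plant import ctrl
s=ctrl.sense();print(s["torque"],s["contact_force"])
d=ctrl.read_camera("wrist");K=d["intrinsics"];T=d["mount"];z=d["z_map"]
v,u=np.mgrid[:420,:560];x,y=u-K[0,2],v-K[1,2];r=np.hypot(x,y)+1e-9;a=np.minimum(r/K[0,0],1.4)
C=np.stack([x/r*np.tan(a),y/r*np.tan(a),np.ones_like(r)],-1)*z[...,None];P=(C@T[:3,:3].T+T[:3,3])*1e3
for uu in(176,385):print([tuple(P[vv,uu].round(1).tolist()) for vv in range(254,263)])
w=np.load("wrist3.npz");B=wray(w,w["p"],w["q"],[(417,467)],.009)[0];M=R.from_quat(s["ee_rot"]).as_matrix();print("block tool",(M.T@(B-s["ee_pos"])*1e3).round(1))
cv2.imwrite("pics/w4.png",cv2.resize(d["frame"][140:,:,::-1],(800,400),interpolation=cv2.INTER_CUBIC))
E
```

```text
[-0.19837278  0.58416447  0.00281895] [-2.17446894 -2.16150443 11.67586223]
[(11.0, -45.2, -48.6), (10.4, -45.4, -48.3), (9.9, -45.4, -48.3), (9.8, -45.2, -49.0), (9.2, -45.3, -48.9), (8.8, -45.3, -49.1), (9.9, -44.1, -52.7), (10.1, -43.6, -54.2), (10.2, -43.2, -55.5)]
[(10.7, 47.9, -47.8), (10.7, 47.5, -49.0), (9.8, 47.9, -48.1), (9.4, 47.9, -48.2), (8.7, 48.1, -47.8), (8.1, 48.3, -47.4), (10.3, 46.0, -53.8), (10.0, 45.9, -54.2), (10.7, 45.1, -56.6)]
block tool [-134.3   12.   -56.7]
```

View pics/w4.png

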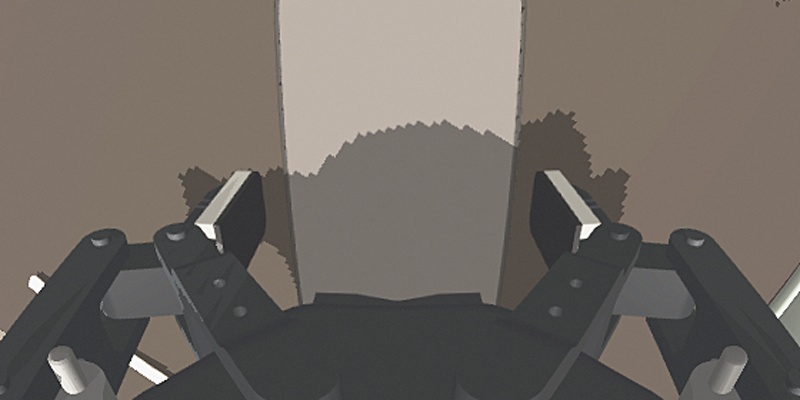

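The view shows the fingertips straddling the phone with about 8 mm each side, nothing under them but worktop. Yet the force and moment don't fit a tip contact, so I'll lift slightly and compare.

Call:
jog_arm(rows="0 0 -5 0; 0 0 -5 0; 0 0 -5 0")

```text
time_s: 9.85
ee_pos: [0.4853, 0.2079, -0.0433]
ee_rot: [0.962, 0.274, 0.0, -0.0]
contact_force: [0.5, -0.4, 0.6]
opening: 0.998
gripper_force: 0.0
```

```bash
python3 - <<'E'
from plant import ctrl
for i in range(3):
    s=ctrl.sense();print(s["ee_pos"].round(4),s["torque"].round(3),s["contact_force"].round(2),s["gripper_force"]);ctrl.read_camera("side")
E
```

```text
[ 0.4853  0.2079 -0.0433] [ 0.009 -0.043  0.035] [ 0.5  -0.37  0.56] 0.0
[ 0.4852  0.2078 -0.0434] [-0.012 -0.011  0.018] [ 0.51 -0.85 -0.31] 0.0
[ 0.4851  0.2077 -0.0435] [ 0.015 -0.006  0.055] [ 0.1  -0.05  0.01] 0.0
```

```bash
python3 - <<'E'
from h import *
from plant import ctrl
s=ctrl.sense();M=R.from_quat(s["ee_rot"]).as_matrix()
d=ctrl.read_camera("side");W=cloud(d);Q=((W-s["ee_pos"])@M)*1e3
m=np.isfinite(W[...,0])&(abs(Q[...,0])<110)&(abs(Q[...,1])<110)&(W[...,2]>.012)&(W[...,2]<.3)
q=Q[m];w=W[m]
for lo in range(-110,80,10):
    for a,b in((-110,-40),(-40,40),(40,110)):
        k=(q[:,0]>=lo)&(q[:,0]<lo+10)&(q[:,1]>=a)&(q[:,1]<b)
        if k.sum()>2:print(lo,(a,b),k.sum(),"lowest world z mm",(np.sort(w[k,2])[:3]*1e3).round(0))
v,u=np.where(m);print(u.min(),u.max(),v.min(),v.max())
c=d["frame"][max(0,v.min()-15):v.max()+40,max(0,u.min()-40):u.max()+40,::-1]
f=min(800/c.shape[1],600/c.shape[0]);cv2.imwrite("pics/s5.png",cv2.resize(c,None,fx=f,fy=f,interpolation=cv2.INTER_CUBIC))
E
```

```text
-70 (-40, 40) 7 lowest world z mm [12. 12. 12.]
-60 (-40, 40) 8 lowest world z mm [12. 12. 12.]
-50 (-40, 40) 93 lowest world z mm [12. 12. 13.]
-40 (-40, 40) 792 lowest world z mm [12. 12. 12.]
-30 (-40, 40) 313 lowest world z mm [12. 12. 12.]
-20 (-110, -40) 100 lowest world z mm [15. 18. 21.]
-20 (-40, 40) 321 lowest world z mm [12. 12. 13.]
-20 (40, 110) 63 lowest world z mm [20. 22. 23.]
-10 (-110, -40) 226 lowest world z mm [13. 17. 17.]
-10 (-40, 40) 120 lowest world z mm [12. 12. 13.]
-10 (40, 110) 109 lowest world z mm [13. 13. 14.]
0 (-110, -40) 161 lowest world z mm [18. 26. 52.]
0 (-40, 40) 62 lowest world z mm [12. 12. 12.]
0 (40, 110) 41 lowest world z mm [15. 16. 23.]
10 (-110, -40) 51 lowest world z mm [67. 67. 72.]
10 (-40, 40) 40 lowest world z mm [12. 13. 13.]
20 (-110, -40) 7 lowest world z mm [250. 253. 253.]
20 (-40, 40) 12 lowest world z mm [ 13. 187. 198.]
60 (-40, 40) 4 lowest world z mm [12. 14. 14.]
182 244 184 274
```

View pics/s5.png

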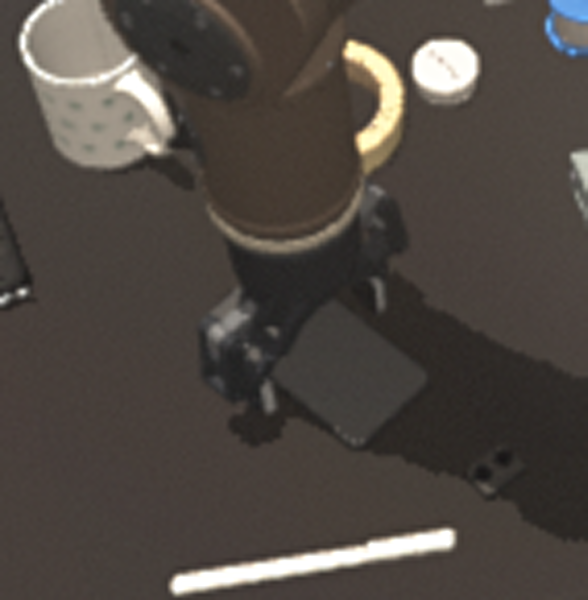

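The side view shows the tips just above the worktop (≈(265,410) px) with only worktop and phone beneath, so the contact was at the fingertips. I'll close gently here and check.

Call:
jog_arm(rows="0 0 -0.5 0; 0 0 -0.5 0; 0 0 -0.5 0; 0 0 -0.5 0; 0 0 -0.5 0; 0 0 -0.5 0", jaw=60, grip_force=25)

```text
time_s: 10.65
ee_pos: [0.4862, 0.2085, -0.0414]
ee_rot: [0.962, 0.274, 0.001, -0.0]
contact_force: [-2.4, -1.8, 16.9]
opening: 0.787
gripper_force: 36.1
```

Call:
jog_arm(rows="0 0 0 0; 0 0 0 0; 0 0 -2 0; 0 0 -4.5 0; 0 0 -4.5 0; 0 0 -4.5 0", jaw=85.4)

```text
time_s: 11.25
ee_pos: [0.4852, 0.2078, -0.0383]
ee_rot: [0.962, 0.274, 0.0, 0.0]
contact_force: [-0.4, -0.1, 0.2]
opening: 0.996
gripper_force: 0.0
```

Call:
jog_arm(rows="0 0 0 0; 0 0 0 0; 0 0 0 0; 0 0 0 0; 0 0 0 0; 0 0 0 0", jaw=60)

```text
time_s: 11.85
ee_pos: [0.4851, 0.2078, -0.0382]
ee_rot: [0.962, 0.274, -0.0, 0.0]
contact_force: [-1.7, -0.3, 5.5]
opening: 0.783
gripper_force: 27.5
```

Call:
jog_arm(rows="0 0 -2 0; 0 0 -6 0; 0 0 -12 0; 0 0 -20 0; 0 0 -30 0; 0 0 -45 0; 0 0 -45 0; 0 0 -45 0")

```text
time_s: 12.65
ee_pos: [0.4856, 0.2079, 0.0072]
ee_rot: [0.962, 0.274, 0.001, -0.0]
contact_force: [0.3, 0.3, -1.8]
opening: 0.786
gripper_force: 28.8
```

```bash
python3 - <<'E'
from h import *
from plant import ctrl
s=ctrl.sense();M=R.from_quat(s["ee_rot"]).as_matrix();print(s["torque"],s["contact_force"],s["opening"])
d=ctrl.read_camera("wrist");K=d["intrinsics"];T=d["mount"];z=d["z_map"]
v,u=np.mgrid[:420,:560];x,y=u-K[0,2],v-K[1,2];r=np.hypot(x,y)+1e-9;a=np.minimum(r/K[0,0],1.4)
C=np.stack([x/r*np.tan(a),y/r*np.tan(a),np.ones_like(r)],-1)*z[...,None];P=(C@T[:3,:3].T+T[:3,3])*1e3
H=s["ee_pos"][2]*1e3-P[...,2]
m=(abs(P[...,0]-45)<28)&(abs(P[...,1])<28)&(z>0)
A=np.c_[P[m][:,:2],np.ones(m.sum())];c=np.linalg.lstsq(A,H[m],rcond=None)[0];print("plane slopes x,y, h0",c,"n",m.sum(),"res",np.std(A@c-H[m]))
for vv in range(100,260,8):
    k=(abs(P[vv,:,2]-(s["ee_pos"][2]*1e3-c[2]))<8)&(abs(P[vv,:,1])<50)&(z[vv]>0)
    if k.sum()>5:print(vv,P[vv,k,0].mean().round(1),P[vv,k,1].min().round(1),P[vv,k,1].max().round(1))
np.savez("wrist6.npz",p=s["ee_pos"],q=s["ee_rot"],**d)
rel((.5055,-.108,.08,92))
E
```

```text
[-0.05706963 -0.05039016  0.03294717] [ 0.25150453  0.25489118 -1.81996163] 0.7855761552330278
plane slopes x,y, h0 [-1.37425039e+00  4.31964343e-03  1.25697821e+02] n 21880 res 27.66208106487918
t 12.7 pos [0.4852 0.2077 0.0067] phi 31.84 tilt [ 2.e-04 -1.e-04 -1.e+00] F [ 0.39 -0.34 -1.88]
(0.5055, -0.108, 0.08, 92) -> [-149.2  278.9  -73.3] -1.05
```

```bash
cat >>h.py <<'E'
def held(d,p,lo,hi):
    K=d["intrinsics"];T=d["mount"];z=d["z_map"]
    v,u=np.mgrid[:420,:560];x,y=u-K[0,2],v-K[1,2];r=np.hypot(x,y)+1e-9;a=np.minimum(r/K[0,0],1.4)
    C=np.stack([x/r*np.tan(a),y/r*np.tan(a),np.ones_like(r)],-1)*z[...,None];P=(C@T[:3,:3].T+T[:3,3])*1e3
    H=p[2]*1e3-P[...,2];m=(H>lo)&(H<hi)&(P[...,0]>15)&(abs(P[...,1])<32)&(z>0)&(P[...,0]<90)
    A=np.c_[P[m][:,:2],np.ones(m.sum())];c=np.linalg.lstsq(A,H[m],rcond=None)[0]
    print("slopes",c[:2].round(4),"h0",c[2].round(1),"n",m.sum(),"res",np.std(A@c-H[m]).round(2),"x end",np.percentile(P[m][:,0],99.5).round(1))
    rect=cv2.minAreaRect(P[m][:,:2].astype(np.float32));print(rect)
    for vv in range(90,250,12):
        k=(H[vv]>lo)&(H[vv]<hi)&(abs(P[vv,:,1])<50)
        if k.sum()>5:print(vv,P[vv,k,0].mean().round(1),P[vv,k,1].min().round(1),P[vv,k,1].max().round(1))
E
python3 -c "
from h import *
d=np.load('wrist6.npz');held(d,d['p'],35,75)"
```

```text
slopes [-0.0021 -0.0002] h0 55.1 n 19615 res 0.63 x end 68.5
((41.936946868896484, -7.82012939453125e-05), (63.998374938964844, 53.86472702026367), 89.99898529052734)
126 65.4 -30.6 30.6
138 60.6 -33.4 33.0
150 55.8 -33.6 33.5
162 50.9 -33.2 33.4
174 46.0 -33.3 32.5
186 41.1 -33.7 33.3
198 36.1 -33.5 33.5
210 31.0 -33.8 34.8
222 25.8 -33.4 34.7
234 20.4 -33.5 34.3
246 15.0 -33.4 34.3
```

Call:
jog_arm(rows="0 0 -15 0; 0 0 -35 0; -5 10 -55 -0.05; -20 35 -75 -0.15; -40 70 -75 -0.29; -62 110 -75 -0.43; -85 150 -75 -0.57; -105 190 -75 -0.71")

```text
time_s: 13.5
ee_pos: [0.4953, -0.0109, 0.0811]
ee_rot: [0.805, 0.594, -0.001, -0.0]
contact_force: [0.9, 0.7, -1.1]
opening: 0.784
gripper_force: 29.1
```

```bash
python3 -c "
from h import *
rel((.5055,-.108,.08,92))"
```

```text
t 13.5 pos [ 0.4953 -0.0109  0.0811] phi 72.87 tilt [-1.2e-03 -2.0e-04 -1.0e+00] F [ 0.95  0.7  -1.07]
(0.5055, -0.108, 0.08, 92) -> [-89.8  38.3   1.1] -0.334
```

Call:
jog_arm(rows="-30 13 1 -0.12; -58 25 1 -0.24; -78 33 1 -0.334; -88 38 1 -0.334; -90 38 1 -0.334; -90 38 1 -0.334; -90 38 1 -0.334")

```text
time_s: 14.2
ee_pos: [0.5054, -0.1045, 0.0807]
ee_rot: [0.696, 0.718, 0.0, -0.0]
contact_force: [0.7, -0.0, -1.2]
opening: 0.782
gripper_force: 29.1
```

```bash
python3 - <<'E'
from h import *
from plant import ctrl
rel((.5055,-.108,.02,92))
s=ctrl.sense();d=ctrl.read_camera("wrist");np.savez("wrist7.npz",p=s["ee_pos"],q=s["ee_rot"],**d)
held(d,s["ee_pos"],110,150)
cv2.imwrite("pics/w7.png",d["frame"][:300,:,::-1])
# jaw bars / tabs from side
d=ctrl.read_camera("side");W=cloud(d);q=W[np.isfinite(W[...,0])];q=q[(abs(q[:,0]-.505)<.09)&(abs(q[:,1]+.11)<.16)]
k=q[(q[:,2]>.042)&(q[:,2]<.053)&(abs(q[:,0]-.505)>.045)]
for s_ in(1,-1):
    kk=k[(k[:,1]+.108)*s_>0];print("bar",len(kk),np.median(kk[:,1]),kk[:,1].min(),kk[:,1].max())
E
```

```text
t 14.2 pos [ 0.5054 -0.1045  0.0807] phi 91.71 tilt [-0.e+00  5.e-04 -1.e+00] F [ 0.68 -0.03 -1.18]
(0.5055, -0.108, 0.02, 92) -> [-3.5 -0.  60.7] -0.005
slopes [-0.0022  0.0002] h0 128.7 n 19759 res 0.63 x end 69.0
((42.36711120605469, -0.004566192626953125), (54.723731994628906, 63.98740005493164), 0.004734673071652651)
126 65.9 -31.9 30.3
138 61.1 -34.2 32.2
150 56.3 -35.1 32.7
162 51.4 -34.7 32.7
174 46.5 -34.1 32.2
186 41.5 -34.6 32.6
198 36.5 -34.4 32.5
210 31.4 -34.3 33.9
222 26.2 -33.9 33.7
234 20.9 -34.6 33.6
246 15.4 -34.4 33.7
bar 61 -0.012738395172862349 -0.022131134688279097 -0.00424514969584705
bar 20 -0.20315757220727404 -0.20994157532670565 -0.19648244924851815
```

View pics/w7.png

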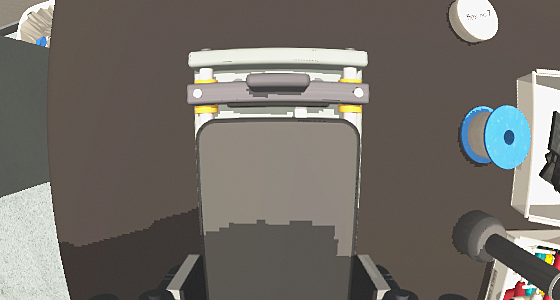

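The view shows the phone centred between the rods: phone edges at 197/361 px, bar ends at 188/369 px, and both level. Now lowering.

Call:
jog_arm(rows="-3 0 15 0; -3.5 0 35 0; -3.5 0 52 0; -3.5 0 64 0; -3.5 0 72 0; -3.5 0 76 0; -3.5 0 78 0; -3.5 0 78 0")

```text
time_s: 15.1
ee_pos: [0.5058, -0.1097, 0.0029]
ee_rot: [0.697, 0.717, 0.0, 0.0]
contact_force: [-0.1, 0.3, -2.3]
opening: 0.783
gripper_force: 29.0
```

Call:
jog_arm(rows="0 0 0.5 0; 0 0 1 0; 0 0 1.5 0; 0 0 2 0; 0 0 2.5 0; 0 0 3 0; 0 0 3 0")

```text
time_s: 15.8
ee_pos: [0.5054, -0.1098, -0.0004]
ee_rot: [0.697, 0.717, -0.0, -0.0]
contact_force: [0.3, -0.6, -1.8]
opening: 0.789
gripper_force: 29.0
```

Call:
jog_arm(rows="1.3 0 0.3 -0.003; 1.3 0 0.6 -0.003; 1.3 0 0.9 -0.003; 1.3 0 1.2 -0.003; 1.3 0 1.5 -0.003; 1.3 0 1.5 -0.003")

```text
time_s: 16.4
ee_pos: [0.5055, -0.1085, -0.0018]
ee_rot: [0.696, 0.718, -0.0, 0.0]
contact_force: [-0.1, -0.2, -1.2]
opening: 0.782
gripper_force: 29.0
```

Call:
jog_arm(rows="0 0 0.3 0; 0 0 0.6 0; 0 0 0.9 0; 0 0 0.9 0")

```text
time_s: 16.8
ee_pos: [0.5055, -0.1085, -0.0022]
ee_rot: [0.696, 0.718, -0.0, 0.0]
contact_force: [-2.4, -0.4, 7.3]
opening: 0.781
gripper_force: 30.0
```

Call:
jog_arm(rows="0 0 -0.5 0; 0 0 -0.5 0; 0 0 -0.5 0; 0 0 -0.5 0; 0 0 -0.5 0", jaw=85.4)

```text
time_s: 17.3
ee_pos: [0.5055, -0.1085, -0.0023]
ee_rot: [0.696, 0.718, -0.0, -0.0]
contact_force: [-0.7, -0.9, 0.7]
opening: 1.002
gripper_force: 0.0
```

Call:
jog_arm(rows="0 0 -10 0; 0 0 -30 0; 0 0 -60 0; 0 0 -90 0; 0 0 -90 0; 0 0 -90 0")

```text
time_s: 17.9
ee_pos: [0.506, -0.1087, 0.0889]
ee_rot: [0.696, 0.718, 0.0, 0.001]
contact_force: [0.2, -0.5, -1.6]
opening: 0.998
gripper_force: 0.0
```

```bash
python3 - <<'E'
from h import *
from plant import ctrl
rel((.5055-.0035,-.108+.11,.09,92),(.5055-.004,-.108+.13,.09,92))
s=ctrl.sense();d=ctrl.read_camera("wrist");np.savez("wrist8.npz",p=s["ee_pos"],q=s["ee_rot"],**d)
held(d,s["ee_pos"],40,50)
E
```

```text
t 17.9 pos [ 0.506  -0.1087  0.0889] phi 91.81 tilt [ 1.9e-03 -7.0e-04 -1.0e+00] F [ 0.24 -0.5  -1.57]
(0.502, 0.0020000000000000018, 0.09, 92) -> [110.7  -0.5  -1.2] -0.003
(0.5015, 0.022000000000000006, 0.09, 92) -> [130.7  -0.4  -1.2] -0.003
slopes [ 0.017  -0.0016] h0 45.2 n 8289 res 0.84 x end 89.8
((52.50038146972656, 0.0046749114990234375), (63.971744537353516, 74.97514343261719), 89.9977035522461)
90 91.1 -49.6 49.5
126 66.5 -32.7 29.9
138 58.3 -34.9 32.0
150 50.1 -34.9 32.2
162 41.9 -35.1 32.3
174 33.6 -34.7 31.8
186 25.2 -34.9 33.4
198 16.7 -34.3 32.8
210 8.1 -34.6 33.1
222 -0.7 -34.2 32.5
234 -9.8 -34.8 33.3
246 -19.0 -34.4 32.5
```

```bash
python3 - <<'E'
from h import *
for n in("side1","side2"):
    W=cloud(np.load(n+".npz"));q=W[np.isfinite(W[...,0])]
    k=q[(abs(q[:,0]-.50)<.06)&(q[:,1]>.0)&(q[:,1]<.03)&(q[:,2]<.09)]
    for lo in np.arange(0,.03,.004):
        kk=k[(k[:,1]>=lo)&(k[:,1]<lo+.004)];print(lo.round(3),len(kk),np.percentile(kk[:,2],[50,95,100]).round(3) if len(kk) else 0)
E
```

```text
0.0 32 [0.011 0.026 0.026]
0.004 17 [0.032 0.036 0.036]
0.008 51 [0.034 0.038 0.039]
0.012 65 [0.035 0.038 0.04 ]
0.016 153 [0.022 0.037 0.039]
0.02 92 [0.002 0.032 0.037]
0.024 58 [0.    0.004 0.005]
0.028 29 [0.    0.005 0.009]
0.0 30 [0.012 0.026 0.026]
0.004 21 [0.032 0.036 0.037]
0.008 56 [0.035 0.038 0.04 ]
0.012 64 [0.035 0.038 0.039]
0.016 154 [0.024 0.036 0.038]
0.02 87 [0.002 0.029 0.035]
0.024 60 [0.001 0.004 0.006]
0.028 29 [0.    0.003 0.004]
```

Call:
jog_arm(rows="35 0 0 -0.003; 75 0 0 -0.003; 110 0 0 -0.003; 124 0 0 -0.003; 124 0 20 -0.003; 124 0 45 -0.003; 124 0 62 -0.003; 124 0 70 -0.003", jaw=0)

```text
time_s: 18.75
ee_pos: [0.4999, 0.0147, 0.0157]
ee_rot: [0.695, 0.719, -0.002, -0.001]
contact_force: [-1.0, -0.4, 0.8]
opening: 0.001
gripper_force: 0.0
```

Call:
jog_arm(rows="0 0 0 0; 0 0 0 0; -4 0 0 0; -6 0 0 0; -8 0 0 0; -8 0 0 0")

```text
time_s: 19.35
ee_pos: [0.502, 0.0069, 0.0181]
ee_rot: [0.695, 0.719, 0.0, 0.0]
contact_force: [-1.6, -1.1, 0.2]
opening: -0.001
gripper_force: 0.0
```

Call:
jog_arm(rows="-1 0 0 0; -2 0 0 0; -3 0 0 0; -4 0 0 0; -4.8 0 0 0; -5.6 0 0 0; -6.4 0 0 0; -7.2 0 0 0")

```text
time_s: 20.15
ee_pos: [0.502, 0.0032, 0.0178]
ee_rot: [0.694, 0.72, 0.001, -0.001]
contact_force: [-1.8, 11.4, -1.3]
opening: -0.003
gripper_force: 5.1
```

Call:
jog_arm(rows="-0.8 0 0 0; -1.6 0 0 0; -2.4 0 0 0; -3.2 0 0 0; -4 0 0 0; -4.8 0 0 0; -5.4 0 0 0; -6 0 0 0")

```text
time_s: 20.95
ee_pos: [0.5022, -0.0027, 0.0178]
ee_rot: [0.694, 0.72, 0.001, -0.001]
contact_force: [-1.4, 10.6, -0.9]
opening: -0.001
gripper_force: 5.0
```

Call:
jog_arm(rows="-0.6 0 0 0; -1.2 0 0 0; -1.8 0 0 0; -2.4 0 0 0; -3 0 0 0; -3.6 0 0 0; -4.2 0 0 0; -4.8 0 0 0")

```text
time_s: 21.75
ee_pos: [0.5023, -0.0074, 0.0178]
ee_rot: [0.694, 0.72, 0.001, -0.001]
contact_force: [-1.1, 10.2, -0.7]
opening: 0.001
gripper_force: 5.0
```

Call:
jog_arm(rows="-0.3 0 0 0; -0.6 0 0 0; -0.9 0 0 0; -1.2 0 0 0; -1.5 0 0 0")

```text
time_s: 22.25
ee_pos: [0.5024, -0.009, 0.0178]
ee_rot: [0.694, 0.72, 0.001, -0.001]
contact_force: [-2.0, 10.7, -0.5]
opening: 0.004
gripper_force: 5.0
```

Call:
jog_arm(rows="-0.3 0 0 0; -0.6 0 0 0; -0.9 0 0 0; -1.2 0 0 0")

```text
time_s: 22.65
ee_pos: [0.5024, -0.0102, 0.0178]
ee_rot: [0.694, 0.72, 0.001, -0.001]
contact_force: [-0.6, 10.0, -1.2]
opening: -0.0
gripper_force: 5.0
```

Call:
jog_arm(rows="-0.3 0 0 0; -0.6 0 0 0; -0.9 0 0 0")

```text
time_s: 22.95
ee_pos: [0.5024, -0.0108, 0.0178]
ee_rot: [0.694, 0.72, 0.001, -0.001]
contact_force: [0.0, 10.5, -1.0]
opening: -0.002
gripper_force: 5.5
```

Call:
jog_arm(rows="-0.3 0 0 0; -0.6 0 0 0; -0.9 0 0 0")

```text
time_s: 23.25
ee_pos: [0.5025, -0.0117, 0.0179]
ee_rot: [0.694, 0.72, 0.001, -0.001]
contact_force: [-1.3, 10.7, -1.0]
opening: 0.004
gripper_force: 5.5
```

Call:
jog_arm(rows="-0.2 0 0 0; -0.4 0 0 0; -0.6 0 0 0")

```text
time_s: 23.55
ee_pos: [0.5025, -0.0118, 0.0179]
ee_rot: [0.694, 0.72, 0.002, -0.001]
contact_force: [-1.8, 12.6, -1.4]
opening: -0.003
gripper_force: 6.5
```

Call:
jog_arm(rows="-0.2 0 0 0; -0.4 0 0 0; -0.6 0 0 0")

```text
time_s: 23.85
ee_pos: [0.5025, -0.0118, 0.0179]
ee_rot: [0.693, 0.721, 0.002, -0.001]
contact_force: [-2.6, 14.9, -1.7]
opening: 0.003
gripper_force: 7.4
```

Call:
jog_arm(rows="-0.2 0 0 0; -0.4 0 0 0; -0.6 0 0 0")

```text
time_s: 24.15
ee_pos: [0.5025, -0.0117, 0.0179]
ee_rot: [0.693, 0.721, 0.002, -0.002]
contact_force: [-1.7, 17.0, -0.5]
opening: 0.0
gripper_force: 8.3
```

Call:
jog_arm(rows="-0.2 0 0 0; -0.4 0 0 0; -0.6 0 0 0; -0.8 0 0 0; -1 0 0 0; -1 0 0 0")

```text
time_s: 24.75
ee_pos: [0.5025, -0.0117, 0.0179]
ee_rot: [0.693, 0.721, 0.002, -0.002]
contact_force: [-2.5, 19.0, -1.5]
opening: -0.002
gripper_force: 9.6
```

Call:
jog_arm(rows="-0.2 0 0 0; -0.4 0 0 0; -0.6 0 0 0; -0.8 0 0 0; -0.8 0 0 0; -0.8 0 0 0")

```text
time_s: 25.35
ee_pos: [0.5025, -0.0117, 0.0179]
ee_rot: [0.693, 0.721, 0.003, -0.002]
contact_force: [-2.5, 21.7, -1.7]
opening: 0.0
gripper_force: 10.8
```

```bash
python3 - <<'E'
from plant import ctrl
for i in range(3):
    s=ctrl.sense();print(s["contact_force"].round(2),s["gripper_force"]);ctrl.read_camera("side")
E
```

```text
[-2.48 21.68 -1.68] 10.816304236650467
[-2.96 22.47 -1.22] 10.817783027887344
[-2.01 21.19 -1.95] 10.811070799827576
```

Call:
jog_arm(rows="1 0 0 0; 2 0 0 0; 3 0 0 0; 4 0 0 0; 5 0 0 0; 6 0 0 0; 8 0 0 0; 12 0 0 0")

```text
time_s: 26.3
ee_pos: [0.5023, -0.0074, 0.0178]
ee_rot: [0.695, 0.719, -0.0, 0.0]
contact_force: [0.6, 0.3, -0.2]
opening: -0.001
gripper_force: 0.0
```

Call:
jog_arm(rows="4 0 0 0; 5 0 0 0; 5 0 -15 0; 5 0 -45 0; 5 0 -85 0; 5 0 -120 0; 5 0 -120 0; 5 0 -120 0")

```text
time_s: 27.1
ee_pos: [0.5026, -0.0019, 0.1383]
ee_rot: [0.695, 0.719, 0.0, 0.001]
contact_force: [-0.2, -0.6, -0.3]
opening: 0.001
gripper_force: 0.0
```

```bash
python3 - <<'E'
from h import *
from plant import ctrl
rel()
d=ctrl.read_camera("side");W=cloud(d);q=W[np.isfinite(W[...,0])];q=q[(abs(q[:,0]-.505)<.09)&(abs(q[:,1]+.11)<.16)]
k=q[(q[:,2]>.042)&(q[:,2]<.053)&(abs(q[:,0]-.505)>.045)]
for s_ in(1,-1):
    kk=k[(k[:,1]+.108)*s_>0];print("bar",len(kk),np.median(kk[:,1]))
t=q[(abs(q[:,0]-.505)<.03)&(abs(q[:,1]+.108)<.06)];A=np.c_[t[:,:2]-[.505,-.108],np.ones(len(t))];print("phone top plane",np.linalg.lstsq(A,t[:,2],rcond=None)[0],len(t))
im=ortho(d,.44,.57,-.20,-.02,.045,4000);g=cv2.GaussianBlur(im,(0,0),4)
for y in(-.06,-.108,-.15):
    col=g[:,int((-.02-y)*4000)].max(1).astype(int);print(y,[(round(.57-i/4000,4),int(col[i])) for i in range(0,520,16)])
E
```

```text
t 27.1 pos [ 0.5026 -0.0019  0.1383] phi 91.97 tilt [ 1.7e-03 -6.0e-04 -1.0e+00] F [-0.17 -0.62 -0.3 ]
bar 57 -0.027972787355564854
bar 54 -0.18442112806649974
phone top plane [-0.57922703  0.1650853  -0.23417258] 1270
-0.06 [(0.57, 103), (0.566, 103), (0.562, 103), (0.558, 102), (0.554, 99), (0.55, 126), (0.546, 238), (0.542, 255), (0.538, 247), (0.534, 140), (0.53, 91), (0.526, 97), (0.522, 98), (0.518, 97), (0.514, 98), (0.51, 98), (0.506, 99), (0.502, 98), (0.498, 98), (0.494, 101), (0.49, 99), (0.486, 100), (0.482, 100), (0.478, 100), (0.474, 98), (0.47, 83), (0.466, 185), (0.462, 250), (0.458, 231), (0.454, 174), (0.45, 155), (0.446, 161), (0.442, 214)]
-0.108 [(0.57, 103), (0.566, 102), (0.562, 102), (0.558, 101), (0.554, 98), (0.55, 169), (0.546, 252), (0.542, 255), (0.538, 229), (0.534, 158), (0.53, 145), (0.526, 148), (0.522, 149), (0.518, 148), (0.514, 148), (0.51, 150), (0.506, 149), (0.502, 150), (0.498, 150), (0.494, 150), (0.49, 151), (0.486, 151), (0.482, 152), (0.478, 154), (0.474, 120), (0.47, 141), (0.466, 245), (0.462, 255), (0.458, 238), (0.454, 168), (0.45, 160), (0.446, 243), (0.442, 255)]
-0.15 [(0.57, 101), (0.566, 100), (0.562, 100), (0.558, 97), (0.554, 106), (0.55, 206), (0.546, 255), (0.542, 254), (0.538, 204), (0.534, 149), (0.53, 147), (0.526, 147), (0.522, 148), (0.518, 148), (0.514, 148), (0.51, 150), (0.506, 150), (0.502, 150), (0.498, 150), (0.494, 150), (0.49, 149), (0.486, 149), (0.482, 150), (0.478, 147), (0.474, 101), (0.47, 197), (0.466, 255), (0.462, 255), (0.458, 218), (0.454, 153), (0.45, 182), (0.446, 252), (0.442, 255)]
```

```bash
python3 -c "
from plant import ctrl
print(ctrl.hand_in())"
```

```text
the job is handed in; nothing more can be done
None
```

The phone lies along the middle of the platform, held by its short ends at an estimated 5 N per jaw (worked out from a final push of about 21.7 N). The job is handed in at about 27 s with the arm clear; I have no verdict back, and my last flatness check of the clamped phone gave no usable result.

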